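# Seat a milling tool holder in the tightening fixture

### The job

Take the empty end-mill holder (the one with a plain round nose and an open bore in its end) out of the rack and set it in the tightening fixture, ready for its cutter to be fitted: lower it gently, without letting it drop, taper first into the socket, with its flange slots over the two drive keys, until the flange sits flush on the fixture's face. Then swing the fixture's lever fully home, so that its claw holds the flange down, and leave the other two holders in the rack.

Things in the scene. Friction and masses are not known exactly. Their poses are not given: they have to be found in the camera images.
- mill_holder: End-mill holder, bright steel, 0.7 kg, upright in a rack pocket. Origin: centre of the flange's underside, z up. Flange 63.5 mm dia, z 0 to 25 mm; above it a plain nose 42 mm dia to z 72 (grip at z 45 to 60), 20 mm bore in its top. Below: taper, 44 mm dia at z 0 to 26 mm at z -62, then stud 18 mm dia to z -88. Slots 18 mm wide cut the flange's rim at +x and -x (half turn: same fit).
- face_mill: Another steel holder with the same shank as the end-mill holder, in the rack; origin: centre of its flange's underside, z up. Above the flange a dark face-mill head, 63 mm dia, with six brass-coloured inserts, top at z 79 mm. Leave it.
- collet_chuck: Another steel holder with the same shank as the end-mill holder, in the rack; origin: centre of its flange's underside, z up. Above the flange a 40 mm dia body, a dark notched nut 50 mm dia and a 12 mm drill, tip at z 92 mm. Leave it.
- rack: Fixed grey sheet-steel rack, 90 x 290 mm, 100 mm high; origin: centre of its underside, on the bench. Three round pockets, 47 mm dia, at y = -100, 0 and +100 mm in its top, on which the holders' flanges rest, one in each pocket; a holder pulled straight up is clear after 90 mm.
- fixture: Tightening fixture, bolted down: base 150 x 120 mm, round grey body 84 mm dia. Origin under its centre, on the bench; socket axis = its z. On its flat top face (105 mm up, 80 mm dia) two drive keys, 12 mm wide, 9 mm high, tops bevelled to 6 mm, stand at +x and -x, 24 to 39 mm from the centre; they enter the flange's slots, else the flange rides on them.
- socket (a point): Centre of the mouth of the fixture's upright taper socket, level with its top face, axes as the fixture's. Mouth 44.8 mm dia, narrowing like the holder's taper for 65 mm, with room for the stud below; it centres the holder. Fully home, the holder's origin lies on this point, its x axis along this x axis (either way round).
- lever (a joint): Fixture's swing lever on a vertical axis through lever_pivot; grows anticlockwise seen from above. 0 open, 1.30 rad home at its stop, where its claw, underside 27 mm above the top face, lies 6 mm over the seated flange. Starts open, 0 to 0.2, clear of the socket; stays where left; friction 0.08 N m. It cannot close unless the flange is down.
- lever_knob (a point): Middle of the lever's upright black grip, 25 mm dia, 147 to 184 mm above the bench (this point 165 mm), 60 mm from the lever's axis; moves with the lever. At home it lies straight out from the socket beyond the pivot, 120 mm from the socket's centre.
- lever_pivot (a point): Fixed point on the lever's axis, 60 mm from the socket's centre on the fixture's +y side, 137 mm above the bench.
Not all that is in view belongs to the job. What is shaped like the mill_holder but purple or turquoise is not meant.

How it is judged:
By the outcome, as a careful person would: the job done as asked, in the order asked, and still so for the second after the job is handed in, with the robot touching nothing.
It also fails if it takes over 51 s, if anything falls off the work surface, if the arm or the gripper's body presses on something with over 40 N, if the wrist force passes 120 N, or if a joint passes its speed limit or range.

### The arm

A 7-joint arm with a two-finger parallel gripper is mounted at the origin on a cart in front of the work surface, level with it; the furniture and walls round the work are solid. World frame = base frame: x ahead of the robot, y to its left, z up, the work surface at z = 0. Lengths are in m, angles in rad, forces in N, time in s.
With the tool pointing down it reaches from about 0.4 to 0.85 m from the base axis. Payload 4.5 kg.
Tool frame: the origin (TCP) lies midway between the tips of the shut fingers; the grasp point (between the pads) lies 19 mm behind it (ctrl.hold_point_z is the distance from the TCP to the grasp point, in m); z points along the fingers, y is the line along which they close (so a half turn about z gives the same grasp; the last joint's range is limited). The gripper opens to 88 mm and grips with 3 to 60 N. Pads are 18 mm wide; open, the fingers measure 123 mm over their backs; the gripper's body (75 mm by 187 mm) begins 45 mm behind the grasp point.
Start: joints at [-1.294, 0.689, -0.195, 1.565, 0.157, 0.902, -0.215], TCP at [0.15, 0.607, 0.239] pointing down, gripper open.
Joint ranges: [-3.01, 3.01], [-0.46, 2.08], [-1.47, 1.51], [0.13, 2.56], [-1, 4.14], [0.04, 2.09], [-2.66, 2.66]. Speed limits (rad/s): [2.57, 2.57, 3.14, 3.14, 3.14, 3.14, 3.14].

### API

Orientations are given as [roll, pitch, yaw] about the fixed x, y, z axes, in that order (R = Rz(yaw) Ry(pitch) Rx(roll)).
In Python, from cell import state, cams, job, ctrl gives the robot as it stands.
- The arm moves only by the shell command python3 -m handwheel 'ROWS'. ROWS is a JSON object of lists of equal length, an entry for each row: "delta_pos": the shift along the tool's x, y, z normalised to -1 to 1, where 1 is 0.5 m, a list of three; "delta_rot": the turn, a rotation vector about the tool's x, y, z normalised to -1 to 1, where 1 is 60 degrees, a list of three; "gripper": the opening, from 0 (shut) to 1 (fully open). In form: {"delta_pos": [[dx, dy, dz], ...], "delta_rot": [[wx, wy, wz], ...], "gripper": [gripper, ...]}. A call has 1 to 10 rows; each row shifts and turns the commanded pose from where the row before left it, along the tool's axes as they then stand; what a row does not reach is not made up. A row lasts 1/8 s, in which the tool goes at most 62.5 mm and 10.7 degrees, less where a joint would pass 70% of its speed; a pose out of reach is approached as far as the arm can. A call with a number of a shift or a turn outside -1 to 1 is refused whole. A call with a gripper value outside its range is refused whole. The fingers move at their own pace and stop on an object; the grip force is fixed at half the most. Time passes only in rows, so rows that do not move let the fingers close. It gives the time, the measured TCP pose, the force, the opening and the grip force at its end, in the units of the state.
- state(): the state, without advancing time (a new reading comes with each control period).
- cams.snapshot(name): name is "side" or "top" or "wrist"; returns (picture, depth): 400x640x3 uint8, red, green, blue; 400x640 float32, m along the optical axis (not along the pixel's ray), 0 where there is no reading.
- cams.camera_model(name): a dict with "intrinsics" (3x3 intrinsics, pixels), "R" (3x3) and "t" (3): a world point X has camera coordinates R X + t. Camera axes: x right, y down, z forward; pixel columns grow to the right and rows downward; lengths in m; the calibration is good to about 2 mm. The wrist camera is an equidistant fisheye: a pixel r from the principal point sees the ray r / f radians off the axis. A picture is of the moment at which its call begins: read the wrist's pose just before it. camera_model takes no time and is no camera call; for the wrist camera it gives the pose at the moment of the call.
- job.job_done(): hands the job in; it is judged then, once.
The state is a dict: "time": time; "qpos": joint angles; "joint_vel": joint speeds; "joint_efforts": joint torques, N m; "tool_pos": TCP position; "tcp_rot": TCP orientation; "contact_force": force on the tool from outside, world axes, zero at the start; "ft_torque": the same for the moment, N m; "finger_gap": finger opening in m; "grasp_force": force on a finger pad.
Only numpy, scipy, OpenCV 4.12 (cv2) and the standard library are available. Lean on these libraries where they do the work, as an engineer would, in place of code of your own. Each camera call takes 0.05 s, during which the arm holds its last target. There are 200 camera calls.

## Working session

There is one attempt and no reset: what is moved stays moved. The work goes in short steps, Python scripts to look and compute and a shell command to move; the robot and the scene stay as the last step left them, time stands still between calls to the robot, and variables do not carry over. Pictures are saved under pics/ and viewed, at most 10 in all, crops included, and the job is handed in when it is done.

```bash
mkdir -p pics
cat > h.py <<'E'
import numpy as np,cv2
from cell import state,cams,job,ctrl
def snap(n):
    m=cams.camera_model(n); p,d=cams.snapshot(n); return p,d,m
def cloud(d,m):
    K=np.array(m["intrinsics"]);R=np.array(m["R"]);t=np.array(m["t"])
    v,u=np.indices(d.shape); c=np.stack([(u-K[0,2])/K[0,0]*d,(v-K[1,2])/K[1,1]*d,d],-1)
    return (c-t)@R
def ray(m,u,v,z):
    K=np.array(m["intrinsics"]);R=np.array(m["R"]);t=np.array(m["t"])
    o=-R.T@t; r=R.T@np.array([(u-K[0,2])/K[0,0],(v-K[1,2])/K[1,1],1]); return o+r*(z-o[2])/r[2]
E
python3 - <<'E'
from h import *
for n in("top","side"):
    p,d,m=snap(n); cv2.imwrite(f"pics/{n}.png",p[...,::-1]); np.savez(f"{n}.npz",p=p,d=d,**{k:m[k] for k in("intrinsics","R","t")})
    print(n,-np.array(m["R"]).T@m["t"],m["intrinsics"][0][0])
s=state();print(s)
E
```

```text
top [ 0.32027032 -0.04860846  1.39445141] 450.50471261157946
side [ 0.60873503 -1.15575317  0.59079806] 368.2798899603933
{'time': 0.1, 'qpos': array([-1.29419697,  0.68990581, -0.19452567,  1.56622572,  0.15731443,
        0.90252538, -0.21509933]), 'joint_vel': array([ 0.00092531, -0.00301768,  0.00029206, -0.00285542, -0.00025241,
        0.00087101, -0.00037892]), 'joint_efforts': array([-2.94184283e-03, -5.28498995e+01, -1.27095457e+00, -1.53836775e+01,
       -5.24640502e-02,  2.01551855e-03,  6.38655320e-05]), 'tool_pos': array([0.15017034, 0.60610353, 0.23799065]), 'tcp_rot': array([-3.13992657e+00,  1.32126229e-04,  2.89888190e+00]), 'contact_force': array([-0.56628962,  0.64186512, -0.85046373]), 'ft_torque': array([ 0.02000888, -0.02222176,  0.07832984]), 'grasp_force': 0.0, 'finger_gap': 0.08783182490719965}
```

View pics/top.png

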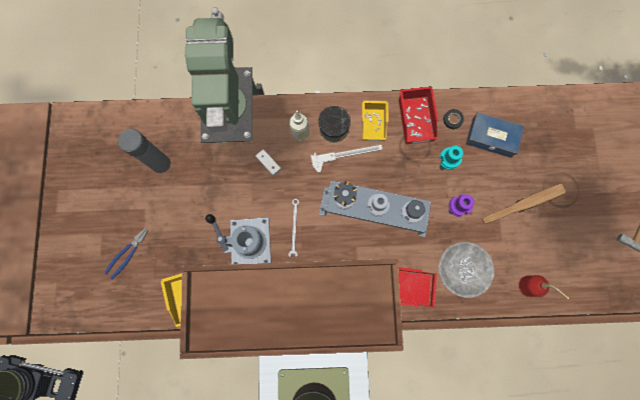

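View pics/side.png

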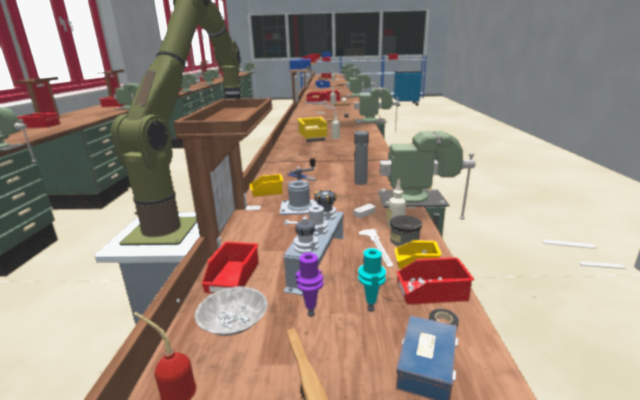

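The top view shows the rack with three holders: (345,193), dark with brass inserts, is the face mill; (378,203) and (414,209) are steel and still to be told apart. The fixture is at (248,238) with the black knob at (211,219). The purple (461,205) and turquoise (452,157) ones are decoys. A shelf stands over the near edge (185–400, 265–350). I'll enlarge the rack and measure.

Run:
```python
from h import *
T=np.load("top.npz");S=np.load("side.npz")
a=cv2.resize(T["p"][170:275,195:445],(800,336),interpolation=cv2.INTER_CUBIC)
b=cv2.resize(S["p"][150:300,240:400],(280,262),interpolation=cv2.INTER_CUBIC)
im=np.zeros((600,800,3),np.uint8);im[:336]=a;im[337:599,:280]=b
cv2.imwrite("pics/crop.png",im[...,::-1])
P=cloud(T["d"],T)
def st(n,u0,u1,v0,v1,z0,z1):
    q=P[v0:v1,u0:u1].reshape(-1,3);q=q[(q[:,2]>z0)&(q[:,2]<z1)&(T["d"][v0:v1,u0:u1].ravel()>0)]
    if len(q)>5:
        c,r=cv2.minEnclosingCircle(q[:,:2].astype(np.float32)); print(n,len(q),"med",np.median(q,0).round(4),"min",q.min(0).round(3),"max",q.max(0).round(3),"circ",np.round(c,4),round(r,4), cv2.minAreaRect(q[:,:2].astype(np.float32)))
for n,u in(("fm",345),("mid",378),("right",414)):
    v={345:193,378:203,414:209}[u]
    st(n+" nose",u-16,u+17,v-17,v+18,.15,.25); st(n+" flange",u-16,u+17,v-17,v+18,.112,.135)
st("rack",310,440,170,245,.09,.105)
st("fixbody",225,275,210,270,.1,.109)
st("fixbase",225,275,210,270,.005,.05)
st("knob",203,222,208,226,.15,.2)
st("lever",203,245,205,260,.125,.146)
st("shelf",180,405,260,355,.1,.6)
print(P[300,300],P[190,50],P[200,200])
```

```text
fm nose 428 med [ 0.583  -0.1084  0.1771] min [ 0.551 -0.139  0.157] max [ 0.616 -0.077  0.186] circ [ 0.5834 -0.1092] 0.0332 ((0.5834019780158997, -0.10797090828418732), (0.06164000183343887, 0.06508585810661316), 88.7667465209961)
fm flange 53 med [ 0.5598 -0.1058  0.1244] min [ 0.554 -0.135  0.116] max [ 0.59  -0.078  0.13 ] circ [ 0.5784 -0.1065] 0.0305 ((0.5665333867073059, -0.10177146643400192), (0.060826171189546585, 0.02596008963882923), 68.27781677246094)
mid nose 168 med [ 0.5585 -0.2049  0.1706] min [ 0.538 -0.227  0.15 ] max [ 0.58  -0.185  0.177] circ [ 0.5589 -0.2062] 0.022 ((0.559354841709137, -0.20541460812091827), (0.03940526396036148, 0.043632395565509796), 59.70572280883789)
mid flange 163 med [ 0.5464 -0.1964  0.1251] min [ 0.527 -0.236  0.113] max [ 0.59  -0.174  0.135] circ [ 0.5587 -0.2052] 0.0317 ((0.554933488368988, -0.2023358941078186), (0.06243608519434929, 0.052063245326280594), 52.164306640625)
right nose 274 med [ 0.5327 -0.3004  0.1695] min [ 0.509 -0.327  0.152] max [ 0.559 -0.277  0.194] circ [ 0.5344 -0.3019] 0.0255 ((0.5340574979782104, -0.301822423
[... 1057 characters left out ...]
.275 0.19 ] circ [0.5274 0.2648] 0.0118 ((0.5272037982940674, 0.26476410031318665), (0.02237578108906746, 0.020383775234222412), 0.400277316570282)
lever 132 med [0.4772 0.2417 0.142 ] min [0.44  0.223 0.13 ] max [0.522 0.265 0.146] circ [0.4807 0.2466] 0.0427 ((0.4815720319747925, 0.2450103610754013), (0.08497001975774765, 0.023469340056180954), 24.976228713989258)
shelf 20022 med [0.2869 0.0296 0.3878] min [ 0.195 -0.202  0.379] max [0.385 0.261 0.427] circ [0.2901 0.0285] 0.2473 ((0.2899886667728424, 0.02940356731414795), (0.46233290433883667, 0.1893591731786728), 89.90928649902344)
[0.30354507 0.01135683 0.3852493 ] [0.66610541 0.81909221 0.00292161] [ 0.61713757  0.34344765 -0.00271913]
```

View pics/crop.png

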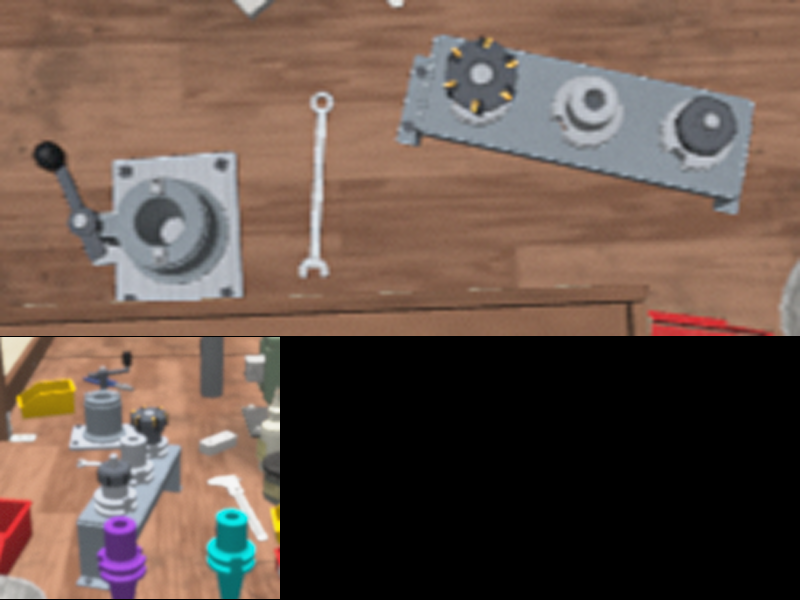

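The crop confirms it. The middle holder at (378,203) is the mill_holder: plain round bright nose with an open bore, 42 mm dia, top at z≈0.172–0.177. The left one has brass inserts and the right one a dark nut with a drill. The fixture's drive keys show at about (243,229) and (245,249), with the lever on the left (+y) side. Next I'll work out the move to a viewing pose near the fixture.

```bash
cat >> h.py <<'E'
from scipy.spatial.transform import Rotation as Ro
def rel(x,y,z,yaw=None):
    "tool-frame shift in units (1=0.5 m) and turn (1=60deg) to reach an upright pose from the present one"
    s=state();R=Ro.from_euler("xyz",s["tcp_rot"]); yaw=s["tcp_rot"][2] if yaw is None else yaw
    d=R.inv().apply(np.array([x,y,z])-s["tool_pos"])/.5
    w=(R.inv()*Ro.from_euler("xyz",[np.pi,0,yaw])).as_rotvec()/np.radians(60)
    print("pos",d.round(4),"rows>=",round(np.linalg.norm(d)/.125,1),"rot",w.round(4),"rows>=",round(np.linalg.norm(w)/.178,1))
E
python3 - <<'E'
from h import *
rel(.45,.36,.36)
T=np.load("top.npz")
a=ray(T,243.4,228.75,.112);b=ray(T,245,249.1,.112);print(a,b,(a+b)/2,np.linalg.norm(a-b),np.degrees(np.arctan2(*(a-b)[[1,0]])))
m=cams.camera_model("wrist");R=np.array(m["R"]);c=-R.T@m["t"];s=state();Rt=Ro.from_euler("xyz",s["tcp_rot"])
print("cam in tool",Rt.inv().apply(c-s["tool_pos"]),"axis in tool",Rt.inv().apply(R[2]),m["intrinsics"])
E
```

```text
pos [-0.7004 -0.3341 -0.2434] rows>= 6.5 rot [-0.0016  0.0001 -0.    ] rows>= 0.0
[0.50390062 0.18491911 0.112     ] [0.44550616 0.18028983 0.112     ] [0.47470339 0.18260447 0.112     ] 0.058577667969012696 4.532700357719577
cam in tool [ 0.08338194 -0.00019255 -0.14688509] axis in tool [-0.3177786  -0.00107652  0.94816433] [[309.70691629   0.         324.96722046]
 [  0.         309.70691629 199.14637955]
 [  0.           0.           1.        ]]
```

```bash
python3 -m handwheel '{"delta_pos":[[-0.07,-0.033,-0.024],[-0.07,-0.033,-0.024],[-0.07,-0.033,-0.024],[-0.07,-0.033,-0.024],[-0.07,-0.033,-0.024],[-0.07,-0.033,-0.024],[-0.07,-0.033,-0.024],[-0.07,-0.033,-0.024],[-0.07,-0.033,-0.024],[-0.07,-0.033,-0.024]],"delta_rot":[[0,0,0],[0,0,0],[0,0,0],[0,0,0],[0,0,0],[0,0,0],[0,0,0],[0,0,0],[0,0,0],[0,0,0]],"gripper":[1,1,1,1,1,1,1,1,1,1]}'
python3 - <<'E'
from h import *
print(state()["qpos"])
rel(.49,.19,.36);rel(.57,-.2055,.33)
E
```

```text
time: 1.35
tool_pos: [0.451, 0.3612, 0.3587]
tcp_rot: [-3.141, -0.001, 2.899]
contact_force: [0.2, -0.1, -0.9]
finger_gap: 0.088
grasp_force: 0.0
[-0.62072904  0.50454975 -0.22507521  1.53777698  0.12038689  1.11381497
  0.4560817 ]
pos [-0.158  -0.3137 -0.0024] rows>= 2.8 rot [-0.0007 -0.0005  0.    ] rows>= 0.0
pos [-0.5035 -1.043   0.0579] rows>= 9.3 rot [-0.0007 -0.0005  0.    ] rows>= 0.0
```

```bash
python3 -m handwheel '{"delta_pos":[[-0.032,-0.063,0],[-0.032,-0.063,0],[-0.032,-0.063,0],[-0.032,-0.063,0],[-0.032,-0.063,0],[0,0,0],[0,0,0]],"delta_rot":[[0,0,0],[0,0,0],[0,0,0],[0,0,0],[0,0,0],[0,0,0],[0,0,0]],"gripper":[1,1,1,1,1,1,1]}'
python3 - <<'E'
from h import *
p,d,m=snap("wrist"); np.savez("wf.npz",p=p,d=d,**{k:m[k] for k in("intrinsics","R","t")})
cv2.imwrite("pics/wf.png",p[...,::-1])
E
```

```text
time: 2.22
tool_pos: [0.4897, 0.191, 0.3585]
tcp_rot: [3.141, -0.001, 2.9]
contact_force: [-0.1, 0.7, 0.1]
finger_gap: 0.0884
grasp_force: 0.0
```

View pics/wf.png

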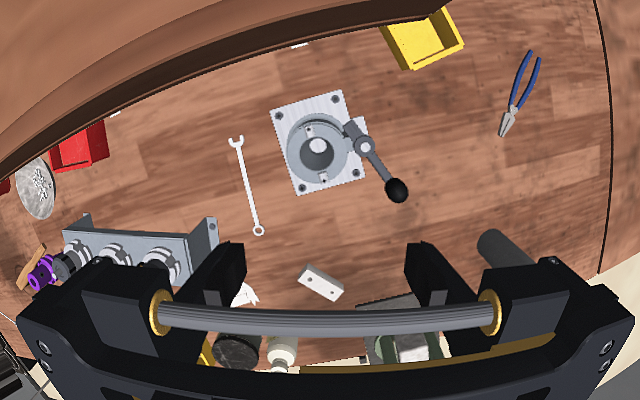

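The wrist view shows the fixture at (317,153), its bright keys at (309,130) and (324,177), and the lever open with its knob at (397,190). Next, the camera goes straight over the holder to see its slots.

Run:
```python
from h import *
rel(.64,-.225,.36)
```

```text
pos [-0.491  -0.7372 -0.0038] rows>= 7.1 rot [ 0.0007 -0.0008 -0.    ] rows>= 0.0
```

```bash
python3 -m handwheel '{"delta_pos":[[-0.055,-0.082,0],[-0.055,-0.082,0],[-0.055,-0.082,0],[-0.055,-0.082,0],[-0.055,-0.082,0],[-0.055,-0.082,0],[-0.055,-0.082,0],[-0.055,-0.082,0],[-0.051,-0.081,0],[0,0,0]],"delta_rot":[[0,0,0],[0,0,0],[0,0,0],[0,0,0],[0,0,0],[0,0,0],[0,0,0],[0,0,0],[0,0,0],[0,0,0]],"gripper":[1,1,1,1,1,1,1,1,1,1]}'
cat >> h.py <<'E'
def proj(m,X):
    K=np.array(m["intrinsics"]);c=np.asarray(X)@np.array(m["R"]).T+np.array(m["t"])
    r=np.hypot(c[...,0],c[...,1])+1e-12;th=np.arctan2(r,c[...,2])
    return K[0,2]+K[0,0]*th*c[...,0]/r,K[1,2]+K[1,1]*th*c[...,1]/r
def ortho(T,cx,cy,z,h=.05,n=300):
    "picture on the plane z: column 0 at y=cy+h (left = +y), row 0 at x=cx+h"
    g=np.linspace(h,-h,n); X,Y=np.meshgrid(cx+g,cy+g,indexing="ij")
    u,v=proj(T,np.stack([X,Y,0*X+z],-1)); return cv2.remap(T["p"],u.astype(np.float32),v.astype(np.float32),cv2.INTER_CUBIC)
E
python3 - <<'E'
from h import *
import time
p,d,m=snap("wrist"); np.savez("wh.npz",p=p,d=d,**{k:m[k] for k in("intrinsics","R","t")})
F=np.load("wf.npz");H=np.load("wh.npz")
im=np.hstack([ortho(F,.4747,.1826,.112,.06,400),ortho(H,.559,-.2055,.125,.04,400)])
cv2.imwrite("pics/ortho.png",im[...,::-1]); print(state()["tool_pos"])
E
```

```text
time: 3.52
tool_pos: [0.6401, -0.2301, 0.3573]
tcp_rot: [-3.139, -0.001, 2.894]
contact_force: [1.3, 0.7, -0.6]
finger_gap: 0.0883
grasp_force: 0.0
[ 0.64019067 -0.22676943  0.35764002]
```

View pics/ortho.png

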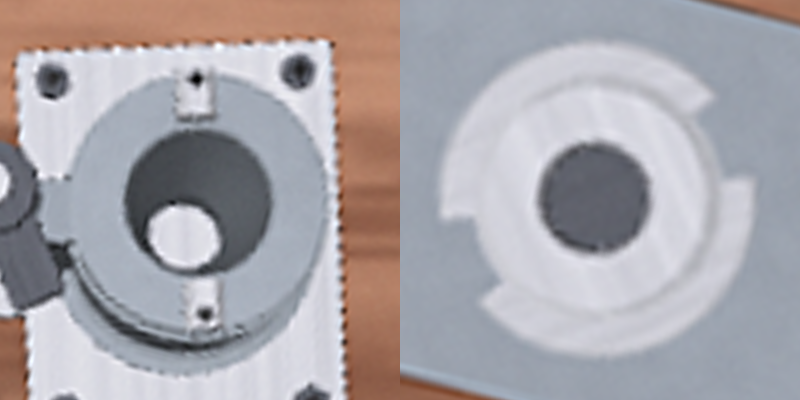

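The left panel shows the keys at (196,92) and (205,305), which gives fixture yaw ≈ +2.4° (the base edge agrees) and socket ≈ (0.4755, 0.1825). The right panel shows the holder's flange circle centred at (598,198), 62.8 mm dia as it should be, so it stands at (0.559,-0.205). Its slots are at (463,258) and (732,139), which gives slot axis ≈ -65.6°. I'll grip at tool yaw 1.997, then turn it +68° to the fixture.

```bash
python3 -m handwheel '{"delta_pos":[[0,0,0],[0,0,0],[0,0,0],[0,0,0],[0,0,0],[0,0,0],[0,0,0],[0,0,0]],"delta_rot":[[0,0,0.143],[0,0,0.143],[0,0,0.143],[0,0,0.143],[0,0,0.143],[0,0,0.142],[0,0,0],[0,0,0]],"gripper":[1,1,1,1,1,1,1,1]}'
python3 - <<'E'
from h import *
print(state()["qpos"]); rel(.5592,-.2052,.24,1.9966)
E
```

```text
time: 4.58
tool_pos: [0.6401, -0.2248, 0.3587]
tcp_rot: [3.141, -0.001, 2.006]
contact_force: [0.6, -1.0, -0.5]
finger_gap: 0.088
grasp_force: 0.0
[ 0.23212144  0.66846851  0.08020864  1.21556416 -0.05319623  1.25983077
  0.74648488]
pos [ 0.1035 -0.1302  0.2375] rows>= 2.3 rot [ 0.0004 -0.0009  0.0088] rows>= 0.0
```

```bash
python3 -m handwheel '{"delta_pos":[[0.026,-0.0325,0.059],[0.026,-0.0325,0.059],[0.026,-0.0325,0.059],[0.0255,-0.0325,0.0605],[0,0,0],[0,0,0]],"delta_rot":[[0,0,0.009],[0,0,0],[0,0,0],[0,0,0],[0,0,0],[0,0,0]],"gripper":[1,1,1,1,1,1]}'
python3 - <<'E'
from h import *
rel(.5592,-.2052,.136,1.9966)
E
```

```text
time: 5.32
tool_pos: [0.5612, -0.2062, 0.2413]
tcp_rot: [3.139, 0.002, 1.993]
contact_force: [-0.9, 0.1, 0.5]
finger_gap: 0.0882
grasp_force: 0.0
pos [ 0.0039 -0.0034  0.2105] rows>= 1.7 rot [ 0.0027  0.0018 -0.0034] rows>= 0.0
```

```bash
python3 -m handwheel '{"delta_pos":[[0.004,-0.003,0.04],[0,0,0.04],[0,0,0.04],[0,0,0.04],[0,0,0.03],[0,0,0.02],[0,0,0],[0,0,0]],"delta_rot":[[0,0,0],[0,0,0],[0,0,0],[0,0,0],[0,0,0],[0,0,0],[0,0,0],[0,0,0]],"gripper":[1,1,1,1,1,1,1,1]}'; python3 -m handwheel '{"delta_pos":[[0,0,0],[0,0,0],[0,0,0],[0,0,0],[0,0,0],[0,0,0],[0,0,0],[0,0,0]],"delta_rot":[[0,0,0],[0,0,0],[0,0,0],[0,0,0],[0,0,0],[0,0,0],[0,0,0],[0,0,0]],"gripper":[0,0,0,0,0,0,0,0]}'
```

```text
time: 6.32
tool_pos: [0.5577, -0.2049, 0.1355]
tcp_rot: [3.141, 0.001, 1.992]
contact_force: [0.1, 0.3, -0.8]
finger_gap: 0.0881
grasp_force: 0.0
time: 7.32
tool_pos: [0.5581, -0.2044, 0.1352]
tcp_rot: [3.14, 0.001, 1.993]
contact_force: [3.4, 1.9, 0.4]
finger_gap: 0.0414
grasp_force: 30.0
```

```bash
python3 -m handwheel '{"delta_pos":[[0,0,-0.015],[0,0,-0.03],[0,0,-0.05],[0,0,-0.06],[0,0,-0.06],[0,0,-0.06],[0,0,-0.06],[0,0,-0.06],[0,0,-0.055],[0,0,0]],"delta_rot":[[0,0,0],[0,0,0],[0,0,0],[0,0,0],[0,0,0],[0,0,0],[0,0,0],[0,0,0],[0,0,0],[0,0,0]],"gripper":[0,0,0,0,0,0,0,0,0,0]}'
python3 - <<'E'
from h import *
rel(.4755,.1825,.36,1.993+np.radians(68))
E
```

```text
time: 8.57
tool_pos: [0.556, -0.2059, 0.3616]
tcp_rot: [3.141, 0.002, 1.99]
contact_force: [0.2, -0.6, -8.5]
finger_gap: 0.0414
grasp_force: 30.0
pos [0.775  0.1692 0.002 ] rows>= 6.3 rot [-9.000e-04  1.500e-03 -1.136e+00] rows>= 6.4
```

```bash
python3 -m handwheel '{"delta_pos":[[0,0,0],[0,0,0],[0,0,0],[0,0,0],[0,0,0],[0,0,0],[0,0,0],[0,0,0],[0,0,0],[0,0,0]],"delta_rot":[[0,0,-0.126],[0,0,-0.126],[0,0,-0.126],[0,0,-0.126],[0,0,-0.126],[0,0,-0.126],[0,0,-0.126],[0,0,-0.126],[0,0,-0.126],[0,0,0]],"gripper":[0,0,0,0,0,0,0,0,0,0]}'
python3 - <<'E'
from h import *
rel(.4755,.1825,.36,1.993+np.radians(68))
E
```

```text
time: 9.82
tool_pos: [0.555, -0.2051, 0.358]
tcp_rot: [3.141, -0.005, -3.106]
contact_force: [-0.5, -0.4, -7.2]
finger_gap: 0.0413
grasp_force: 30.0
pos [ 0.1311  0.7804 -0.0026] rows>= 6.3 rot [ 0.001  -0.0051 -0.0023] rows>= 0.0
```

```bash
python3 -m handwheel '{"delta_pos":[[0.013,0.078,0],[0.013,0.078,0],[0.013,0.078,0],[0.013,0.078,0],[0.013,0.078,0],[0.013,0.078,0],[0.013,0.078,0],[0.013,0.078,0],[0.013,0.078,0],[0.013,0.078,0]],"delta_rot":[[0,0,0],[0,0,0],[0,0,0],[0,0,0],[0,0,0],[0,0,0],[0,0,0],[0,0,0],[0,0,0],[0,0,0]],"gripper":[0,0,0,0,0,0,0,0,0,0]}'; python3 -m handwheel '{"delta_pos":[[0,0,0],[0,0,0],[0,0,0]],"delta_rot":[[0,0,0],[0,0,0],[0,0,0]],"gripper":[0,0,0]}';python3 - <<'E'
from h import *
rel(.4755,.1825,.36,1.993+np.radians(68))
p,d,m=snap("wrist"); np.savez("w2.npz",p=p,d=d,**{k:m[k] for k in("intrinsics","R","t")})
q,_,_=snap("top")
im=np.hstack([p[60:340,150:550],cv2.resize(q[180:280,180:323],(400,280),interpolation=cv2.INTER_CUBIC)])
cv2.imwrite("pics/w2.png",im[...,::-1])
E
```

```text
time: 11.08
tool_pos: [0.4762, 0.1827, 0.3591]
tcp_rot: [-3.14, -0.002, -3.107]
contact_force: [0.5, -0.4, -7.6]
finger_gap: 0.041
grasp_force: 30.0
time: 11.45
tool_pos: [0.4775, 0.1807, 0.3596]
tcp_rot: [-3.14, -0.001, -3.107]
contact_force: [0.1, 0.8, -7.0]
finger_gap: 0.0414
grasp_force: 30.0
pos [ 0.0038  0.0037 -0.0008] rows>= 0.0 rot [-0.0014 -0.0008 -0.0035] rows>= 0.0
```

View pics/w2.png

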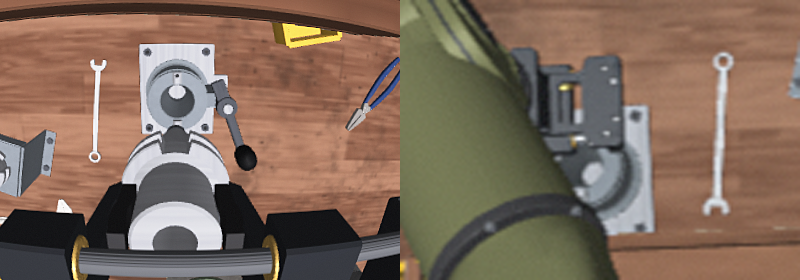

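The holder is held upright with its slot facing the camera on the tool's centre line (crop (175,138)), and the fixture is just behind it. Now I'll lower it in stages.

```bash
python3 -m handwheel '{"delta_pos":[[0.0045,0.0037,0.03],[0,0,0.04],[0,0,0.04],[0,0,0.04],[0,0,0.04],[0,0,0.03],[0,0,0.02],[0,0,0],[0,0,0]],"delta_rot":[[0,0,-0.003],[0,0,0],[0,0,0],[0,0,0],[0,0,0],[0,0,0],[0,0,0],[0,0,0],[0,0,0]],"gripper":[0,0,0,0,0,0,0,0,0]}';python3 - <<'E'
from h import *
rel(.4748,.1825,.1405,1.993+np.radians(68))
E
```

```text
time: 12.68
tool_pos: [0.4756, 0.1844, 0.2405]
tcp_rot: [3.141, 0.001, -3.101]
contact_force: [-0.3, 0.3, -6.5]
finger_gap: 0.0411
grasp_force: 30.0
pos [ 0.002  -0.0039  0.2001] rows>= 1.6 rot [0.0006 0.0012 0.0023] rows>= 0.0
```

```bash
python3 -m handwheel '{"delta_pos":[[0.001,-0.002,0.02],[0,0,0.025],[0,0,0.025],[0,0,0.025],[0,0,0.025],[0,0,0.02],[0,0,0.015],[0,0,0],[0,0,0]],"delta_rot":[[0,0,0],[0,0,0],[0,0,0],[0,0,0],[0,0,0],[0,0,0],[0,0,0],[0,0,0],[0,0,0]],"gripper":[0,0,0,0,0,0,0,0,0]}';python3 - <<'E'
from h import *
rel(.4748,.1825,.1405,1.993+np.radians(68))
p,d,m=snap("wrist"); cv2.imwrite("pics/w3.png",cv2.resize(p[60:260,200:450],(750,600),interpolation=cv2.INTER_CUBIC)[...,::-1])
E
```

```text
time: 13.8
tool_pos: [0.4749, 0.1834, 0.1627]
tcp_rot: [3.141, 0.001, -3.101]
contact_force: [-0.2, -0.9, -7.2]
finger_gap: 0.0413
grasp_force: 30.0
pos [ 0.0003 -0.0019  0.0445] rows>= 0.4 rot [0.0004 0.0007 0.0027] rows>= 0.0
```

View pics/w3.png

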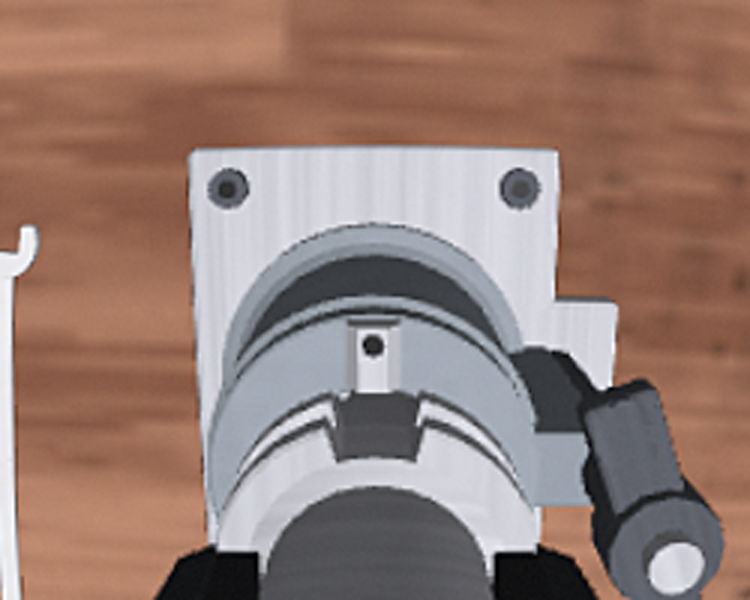

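The key at (374,360) is in line with the slot at (376,425), and contact is nil. I'll go on down gently.

```bash
python3 -m handwheel '{"delta_pos":[[0,-0.001,0.008],[0,0,0.008],[0,0,0.007],[0,0,0.006],[0,0,0.005],[0,0,0.004],[0,0,0],[0,0,0]],"delta_rot":[[0,0,0],[0,0,0],[0,0,0],[0,0,0],[0,0,0],[0,0,0],[0,0,0],[0,0,0]],"gripper":[0,0,0,0,0,0,0,0]}'
```

```text
time: 14.85
tool_pos: [0.4747, 0.1828, 0.1436]
tcp_rot: [3.141, 0.0, -3.101]
contact_force: [-0.8, -0.2, -7.7]
finger_gap: 0.0409
grasp_force: 30.0
```

```bash
python3 -m handwheel '{"delta_pos":[[0,0,0.002],[0,0,0.002],[0,0,0.002],[0,0,0]],"delta_rot":[[0,0,0],[0,0,0],[0,0,0],[0,0,0]],"gripper":[0,0,0,0]}';  python3 -m handwheel '{"delta_pos":[[0,0,0.001],[0,0,0.001],[0,0,0]],"delta_rot":[[0,0,0],[0,0,0],[0,0,0]],"gripper":[0,0,0]}'
```

```text
time: 15.35
tool_pos: [0.4746, 0.1827, 0.1404]
tcp_rot: [-3.142, -0.0, -3.101]
contact_force: [-0.7, -0.3, -7.3]
finger_gap: 0.0413
grasp_force: 30.0
time: 15.72
tool_pos: [0.4746, 0.1828, 0.14]
tcp_rot: [3.142, 0.0, -3.1]
contact_force: [-2.6, 0.1, 3.3]
finger_gap: 0.0413
grasp_force: 30.0
```

Contact at the expected height (0.140), weight taken up. Releasing partway, then rising and checking.

```bash
python3 -m handwheel '{"delta_pos":[[0,0,0],[0,0,0],[0,0,0],[0,0,-0.01],[0,0,-0.03],[0,0,-0.05],[0,0,-0.05],[0,0,-0.05],[0,0,-0.05],[0,0,0]],"delta_rot":[[0,0,0],[0,0,0],[0,0,0],[0,0,0],[0,0,0],[0,0,0],[0,0,0],[0,0,0],[0,0,0],[0,0,0]],"gripper":[0.62,0.62,0.62,0.62,0.62,0.62,0.62,0.62,0.62,0.62]}';python3 - <<'E'
from h import *
p,d,m=snap("wrist"); np.savez("w4.npz",p=p,d=d,**{k:m[k] for k in("intrinsics","R","t")})
# depth of the flange top and top face
c=-np.array(m["R"]).T@m["t"]; print("cam",c)
def pt(u,v):
    K=m["intrinsics"];a,b=u-K[0][2],v-K[1][2];r=np.hypot(a,b);th=r/K[0][0]
    q=np.array([np.tan(th)*a/r,np.tan(th)*b/r,1])*d[v,u];return np.array(m["R"]).T@(q-m["t"])
for X in((.445,.1825,.130),(.449,.198,.130),(.449,.168,.130),(.4755,.1977,.177),(.4605,.1825,.177)):
    u,v=proj(m,np.array(X)); print(X,int(u),int(v),pt(int(u),int(v)).round(4))
im=np.hstack([cv2.resize(p[60:260,200:450],(400,320)),ortho(dict(np.load("w4.npz")),.4755,.2,.13,.1,320)])
cv2.imwrite("pics/w4.png",im[...,::-1])
E
```

```text
time: 16.98
tool_pos: [0.4757, 0.1833, 0.2612]
tcp_rot: [3.14, 0.004, -3.101]
contact_force: [0.8, -0.3, -0.3]
finger_gap: 0.0546
grasp_force: 0.0
cam [0.39178165 0.17952801 0.40769899]
(0.445, 0.1825, 0.13) 325 156 [0.4473 0.1821 0.1155]
(0.449, 0.198, 0.13) 342 161 [0.4485 0.1977 0.1303]
(0.449, 0.168, 0.13) 309 160 [0.4486 0.1676 0.1311]
(0.4755, 0.1977, 0.177) 343 206 [0.4749 0.1974 0.1778]
(0.4605, 0.1825, 0.177) 324 187 [0.4602 0.1818 0.1765]
```

View pics/w4.png

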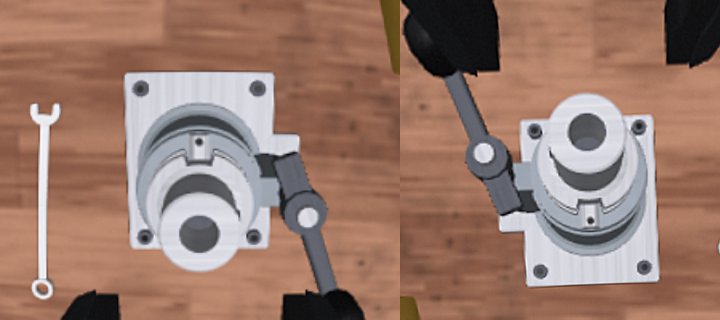

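Seated: flange top at z≈0.130–0.131 and nose top at 0.177, both as they should be, with the key in its slot. The lever pivot is ≈(0.473,0.2424) and the knob at ≈22°, to end at 92.4°. I'll push it with shut fingers whose flat side faces along the tangent, so I turn to yaw 112° first.

```bash
python3 -m handwheel '{"delta_pos":[[0,0,0],[0,0,0],[0,0,0],[0,0,0],[0,0,0],[0,0,0],[0,0,0],[0,0,0],[0,0,0],[0,0,0]],"delta_rot":[[0,0,0.147],[0,0,0.147],[0,0,0.147],[0,0,0.147],[0,0,0.147],[0,0,0.147],[0,0,0.147],[0,0,0.143],[0,0,0],[0,0,0]],"gripper":[0,0,0,0,0,0,0,0,0,0]}'
python3 - <<'E'
from h import *
rel(.5387,.2363,.26,1.958);rel(.5387,.2363,.155,1.958)
E
```

```text
time: 18.27
tool_pos: [0.4742, 0.1826, 0.2588]
tcp_rot: [-3.14, 0.0, 1.958]
contact_force: [-0.7, -0.2, 1.0]
finger_gap: 0.0007
grasp_force: 0.0
pos [ 0.0508  0.1599 -0.0026] rows>= 1.3 rot [-0.0013  0.0002 -0.0001] rows>= 0.0
pos [0.0508 0.1602 0.2074] rows>= 2.1 rot [-0.0013  0.0002 -0.0001] rows>= 0.0
```

```bash
python3 -m handwheel '{"delta_pos":[[0.0165,0.053,0],[0.0165,0.053,0],[0.0165,0.053,0],[0,0,0],[0,0,0.04],[0,0,0.05],[0,0,0.05],[0,0,0.045],[0,0,0.02],[0,0,0]],"delta_rot":[[0,0,0],[0,0,0],[0,0,0],[0,0,0],[0,0,0],[0,0,0],[0,0,0],[0,0,0],[0,0,0],[0,0,0]],"gripper":[0,0,0,0,0,0,0,0,0,0]}'
python3 - <<'E'
from h import *
rel(.5387,.2363,.155,1.958)
p,d,m=snap("wrist"); cv2.imwrite("pics/w5.png",cv2.resize(p[40:320,150:500],(700,560),interpolation=cv2.INTER_CUBIC)[...,::-1])
E
```

```text
time: 19.52
tool_pos: [0.5384, 0.2349, 0.1567]
tcp_rot: [-3.14, 0.0, 1.955]
contact_force: [0.1, -0.1, 0.7]
finger_gap: 0.0004
grasp_force: 0.0
pos [0.0024 0.0016 0.0034] rows>= 0.0 rot [-0.0015  0.0001 -0.0025] rows>= 0.0
```

View pics/w5.png

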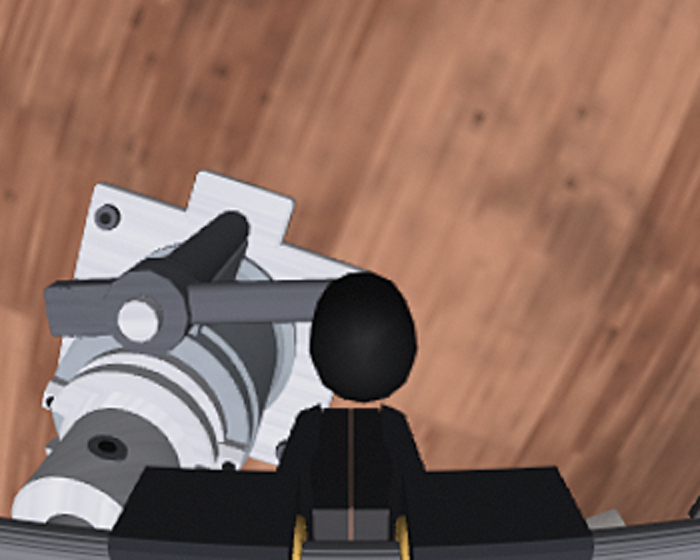

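The shut fingers stand just behind the black knob at (363,335), on its trailing side, well centred. Approach it and begin the arc.

```bash
Z='x'; python3 -m handwheel '{"delta_pos":[[0.004,0.0005,0],[0.004,0.0005,0],[0.004,0,0],[0.003,0,0],[0,0,0]],"delta_rot":[[0,0,0],[0,0,0],[0,0,0],[0,0,0],[0,0,0]],"gripper":[0,0,0,0,0]}'; python3 -m handwheel '{"delta_pos":[[0.0074,0.0025,0],[0.0074,0.0025,0],[0.0074,0.0025,0],[0.0074,0.0025,0],[0.0074,0.0025,0],[0.0074,0.0025,0],[0.0074,0.0025,0],[0.0074,0.0025,0],[0.0074,0.0025,0],[0.0074,0.0025,0]],"delta_rot":[[0,0,-0.0583],[0,0,-0.0583],[0,0,-0.0583],[0,0,-0.0583],[0,0,-0.0583],[0,0,-0.0583],[0,0,-0.0583],[0,0,-0.0583],[0,0,-0.0583],[0,0,-0.0583]],"gripper":[0,0,0,0,0,0,0,0,0,0]}'
python3 - <<'E'
from h import *
s=state();y=s["tcp_rot"][2];f=y-np.pi/2
d=s["tool_pos"][:2]-[.473,.2424];print("radial",d@[np.cos(f),np.sin(f)],"tang",d@[-np.sin(f),np.cos(f)],np.degrees(f))
E
```

```text
time: 20.2
tool_pos: [0.5366, 0.2429, 0.157]
tcp_rot: [3.142, -0.0, 1.956]
contact_force: [-0.3, -0.6, -0.3]
finger_gap: 0.0002
grasp_force: 0.0
time: 21.45
tool_pos: [0.5242, 0.2795, 0.1571]
tcp_rot: [3.141, 0.0, 2.57]
contact_force: [1.4, -0.1, -1.6]
finger_gap: 0.0005
grasp_force: 1.0
radial 0.05892481975679737 tang -0.022964962187615727 57.24980044008559
```

```bash
python3 -m handwheel '{"delta_pos":[[0.0074,0.0025,0],[0.0074,0.0025,0],[0.0074,0.0025,0],[0.0074,0.0025,0],[0.0074,0.0025,0],[0.0074,0.0025,0],[0.0074,0.0025,0],[0.0074,0.0025,0],[0,0,0],[0,0,0]],"delta_rot":[[0,0,-0.0583],[0,0,-0.0583],[0,0,-0.0583],[0,0,-0.0583],[0,0,-0.0583],[0,0,-0.0583],[0,0,-0.0583],[0,0,-0.0583],[0,0,0],[0,0,0]],"gripper":[0,0,0,0,0,0,0,0,0,0]}'; python3 -m handwheel '{"delta_pos":[[0.0037,0.0012,0],[0.0037,0.0012,0],[0,0,0]],"delta_rot":[[0,0,-0.0292],[0,0,-0.0292],[0,0,0]],"gripper":[0,0,0]}'
python3 - <<'E'
from h import *
s=state();y=s["tcp_rot"][2]%(2*np.pi);f=y-np.pi/2
d=s["tool_pos"][:2]-[.473,.2424];print("radial",d@[np.cos(f),np.sin(f)],"tang",d@[-np.sin(f),np.cos(f)],np.degrees(f))
E
```

```text
time: 22.7
tool_pos: [0.4994, 0.2982, 0.1567]
tcp_rot: [-3.14, -0.002, 3.054]
contact_force: [0.6, -0.1, 0.4]
finger_gap: 0.0006
grasp_force: 0.2
time: 23.08
tool_pos: [0.4963, 0.2999, 0.1569]
tcp_rot: [-3.141, -0.001, 3.116]
contact_force: [0.6, 0.1, -0.8]
finger_gap: 0.0006
grasp_force: 0.3
radial 0.05804084206476424 tang -0.021797696860619154 88.52650560904186
```

```bash
python3 -m handwheel '{"delta_pos":[[0.002,0,0],[0.002,0,0],[0.002,0,0],[0,0,0]],"delta_rot":[[0,0,-0.02],[0,0,-0.02],[0,0,-0.015],[0,0,0]],"gripper":[0,0,0,0]}'; python3 -m handwheel '{"delta_pos":[[0.002,0,0],[0,0,0]],"delta_rot":[[0,0,0],[0,0,0]],"gripper":[0,0]}'; python3 -m handwheel '{"delta_pos":[[0.002,0,0],[0,0,0]],"delta_rot":[[0,0,0],[0,0,0]],"gripper":[0,0]}'
```

```text
time: 23.58
tool_pos: [0.4935, 0.3007, 0.157]
tcp_rot: [3.141, 0.0, -3.11]
contact_force: [1.6, 1.5, -1.3]
finger_gap: 0.0001
grasp_force: 1.0
time: 23.82
tool_pos: [0.4926, 0.3007, 0.1571]
tcp_rot: [3.141, 0.0, -3.11]
contact_force: [1.4, 2.7, -1.3]
finger_gap: 0.0004
grasp_force: 1.4
time: 24.08
tool_pos: [0.4924, 0.3007, 0.1572]
tcp_rot: [3.14, 0.002, -3.11]
contact_force: [4.4, 3.4, -2.8]
finger_gap: -0.0001
grasp_force: 2.5
```

```bash
python3 -m handwheel '{"delta_pos":[[0.002,0,0],[0,0,0]],"delta_rot":[[0,0,0],[0,0,0]],"gripper":[0,0]}'; python3 -m handwheel '{"delta_pos":[[0.001,0,0],[0,0,0],[0,0,0]],"delta_rot":[[0,0,0],[0,0,0],[0,0,0]],"gripper":[0,0,0]}'
```

```text
time: 24.32
tool_pos: [0.4924, 0.3007, 0.1572]
tcp_rot: [3.14, 0.003, -3.111]
contact_force: [5.6, 4.7, -3.8]
finger_gap: 0.0004
grasp_force: 3.3
time: 24.7
tool_pos: [0.4923, 0.3007, 0.1572]
tcp_rot: [3.139, 0.004, -3.111]
contact_force: [6.2, 3.5, -4.1]
finger_gap: 0.0003
grasp_force: 3.8
```

The tool is stalled at x=0.4924 while the force rises, so the lever is at its stop. Back off, rise and check.

```bash
python3 -m handwheel '{"delta_pos":[[-0.01,0,0],[-0.02,0,0],[-0.02,0,0],[0,0,-0.03],[0,0,-0.06],[0,0,-0.06],[0,0,-0.06],[0,0,-0.05],[0,0,0],[0,0,0]],"delta_rot":[[0,0,0],[0,0,0],[0,0,0],[0,0,0],[0,0,0],[0,0,0],[0,0,0],[0,0,0],[0,0,0],[0,0,0]],"gripper":[0,0,0,0,0,0,0,0,0,0]}'
python3 - <<'E'
from h import *
p,d,m=snap("wrist"); np.savez("w6.npz",p=p,d=d,**{k:m[k] for k in("intrinsics","R","t")})
q,_,_=snap("side")
im=np.hstack([ortho(m|{"p":p},.4755,.23,.165,.11,400),cv2.resize(q[150:300,240:400],(400,400),interpolation=cv2.INTER_CUBIC)])
cv2.imwrite("pics/w6.png",im[...,::-1])
def blob(mask): 
    n,_,s,c=cv2.connectedComponentsWithStats(mask.astype(np.uint8));return s[1:],c[1:]
E
```

```text
time: 25.95
tool_pos: [0.5145, 0.3004, 0.2865]
tcp_rot: [-3.141, -0.001, -3.11]
contact_force: [-0.1, 0.3, 0.1]
finger_gap: 0.0005
grasp_force: 0.0
```

View pics/w6.png

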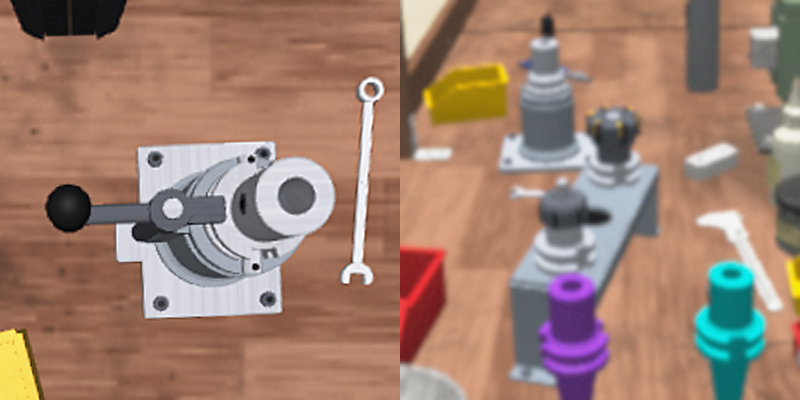

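The check view shows the knob at (68,208), which is (0.471,0.302) against an expected home of (0.4705,0.3024). The claw lies over the flange and the keys sit in the slots. The other two holders stand in the rack and the gripper is clear.

```bash
python3 -c "
from cell import job
print(job.job_done())"
```

```text
the job is handed in; nothing more can be done
None
```

The end-mill holder is seated in the fixture with the lever home and its claw over the flange. The other two holders are still in the rack, and the job was handed in at about 26 s of the 51 s allowed.

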